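# Pry open the fitting case and seat its divider comb

### The arm

A 7-joint arm with a two-finger parallel gripper is mounted at the origin on the work surface. World frame = base frame: x ahead of the robot, y to its left, z up, the work surface at z = 0. Lengths are in m, angles in rad, forces in N, time in s.
With the tool pointing down it reaches from about 0.35 to 0.9 m from the base axis. Payload 8.1 kg.
Tool frame: the origin (TCP) lies where the fingers leave the gripper's body, on its centre line; the fingertips stand 73 mm ahead of it and the grasp point (between the pads) lies 54 mm ahead of it; z points along the fingers, y is the line along which they close (so a half turn about z gives the same grasp; the last joint's range is limited). The gripper opens to 85 mm and grips with 20 to 120 N. Pads are 22 mm wide; open, the fingers measure 114 mm over their backs; the gripper's body (76 mm by 85 mm) begins 54 mm behind the grasp point. The pads swing forward as they close: fully open they stand 13 mm farther back than shut.
Start: joints at [-1.221, 0.434, 0.025, 1.573, -0.012, 1.134, -0.075], TCP at [0.273, 0.562, 0.304] pointing down, gripper open.
Joint ranges: [-2.62, 2.62], [-0.44, 2.09], [-1.27, 1.32], [0.08, 2.57], [-1.32, 4.46], [0.12, 2], [-2.74, 2.74]. Speed limits (rad/s): [2.22, 2.22, 3.01, 3.01, 3.14, 3.14, 3.14].

### API

Orientations are given as [roll, pitch, yaw] about the fixed x, y, z axes, in that order (R = Rz(yaw) Ry(pitch) Rx(roll)).
In Python, from bench import env gives the robot as it stands.
- The arm moves only by the tool step_arm, never from a script. Its argument "commands" is text: rows parted by semicolons, each of 5 numbers parted by spaces: the shift along the tool's x, y, z in units of 30 mm (1.0 is 30 mm), then the turn about the tool's z in units of 5 degrees (1.0 is 5 degrees), then the closure, from -1 (fully open) to 1 (shut), so that 0 is half open. A call has 1 to 20 rows; each row is the pose to reach, as a shift and turn from the pose commanded when the call began, along the tool's axes at that moment; what a row does not reach only later rows make up. A row lasts 1/10 s, in which the tool goes at most 50 mm and 8.59 degrees, less where a joint would pass 70% of its speed; a pose out of reach is approached as far as the arm can. A call with a gripper value outside its range is refused whole. The fingers move at their own pace and stop on an object; the grip force is fixed at half the most. Time passes only in rows, so rows that repeat a pose let the fingers close. It gives the time, the measured TCP pose, the force, the opening and the grip force at its end, in the units of the state.
- env.observe(): the state, without advancing time (a new reading comes with each control period).
- env.get_image(name): name is "side" or "top" or "wrist"; returns the picture (420x560x3 uint8, blue, green, red); there is no depth.
- env.get_calibration(name): a dict with "intrinsics" (3x3 intrinsics, pixels), "dist_coeffs" ([k1, k2, p1, p2, k3] as OpenCV has them; the pictures are not rectified), "extrinsics" (4x4, takes a point from camera to world coordinates); the wrist camera has in their place "hand_eye" (4x4, takes a point from camera to tool coordinates, whose origin is the TCP and whose axes are the flange's). Camera axes: x right, y up, looking along -z (the intrinsics and any distortion apply to the point x, -y, -z); pixel columns grow to the right and rows downward; lengths in m; the calibration is good to about 2 mm. A picture is of the moment at which its call begins: read the wrist's pose just before it. get_calibration takes no time and is no camera call.
- env.close_job(): hands the job in; it is judged then, once.
The state is a dict: "time": time; "joint_pos": joint angles; "joint_velocities": joint speeds; "joint_torque": joint torques, N m; "tcp_pos": TCP position; "ee_rot": TCP orientation; "wrist_force": force on the tool from outside, world axes, zero at the start; "moment": the same for the moment, N m; "grip_width": finger opening in m; "finger_force": force on a finger pad.
Only numpy, scipy, OpenCV 4.12 (cv2) and the standard library are available. Lean on these libraries where they do the work, as an engineer would, in place of code of your own. Each camera call takes 0.05 s, during which the arm holds its last target. There are 200 camera calls.

### The job

Pry the closed clear-lidded case open with the blade opener and let its lid stand open. Lay the opener back down on the desk, clear of the case, then lower the divider comb into the slotted rack inside the case, keeping hold of it until every fin is in its own slot and its bar is fully down on the rack, and let go. Leave the round black case and the bottle where they are.

Things in the scene. Friction and masses are not known exactly. Their poses are not given: they have to be found in the camera images.
- kitcase: Grey open-topped plastic case fixed to the desk: 130 mm deep (its x), 200 mm wide (its y), 50 mm high, walls and floor 5 mm. Origin: centre of its underside; x points from its front (towards the robot, within 20 degrees) to its back, z up. A clear lid with a grey rim, hinged on its far (+x) top edge, overhangs the front wall by 14 mm. Inside stands a white slotted rack.
- case_slit (a point): Middle of the slit in the case's front where the blade goes in, between the shut lid's overhang and a ledge 120 mm wide below it: 12 mm high (39 to 51 mm above the desk; this point at 45 mm), 14 mm deep along x; this point is 7 mm in from the lid's edge, 7 mm before the wall. Axes as the case's.
- rack_bay (a point): Middle of the case, at the height of the rack's top (30 mm above the desk); axes as the case's. The fixed rack is parallel to the case and centred on this point in x, but lies up to 6 mm to either side of it along y: this shift is not given and must be seen or felt. Rack: 60 mm (x) by 146 mm (y), cut across along x by 6 slots 8 mm wide, 24 mm deep, at 22 mm pitch, three each side of its middle.
- lid (a joint): Angle of the lid, rad: 0 shut, grows as it opens, stop at 2.1. The lid is 144 mm from hinge to front edge, 204 mm wide, 6 mm thick. It is spring assisted: raised at its edge with about 1 to 3 N, it falls shut again if let go below about 0.9 rad; beyond that it swings up to its stop by itself in about 2 s and stays.
- lid_hinge (a point): Point on the lid's hinge line, at the middle of its width: 65 mm behind the case's middle (case +x), 51 mm above the desk, at the lid's underside. Turns with the lid.
- lid_lip (a point): Middle of the lid's front edge, at its underside, 144 mm from the hinge; 51 mm above the desk when shut. Turns with the lid.
- comb_mid (a point): Centre, half-way up (37 mm), of the loose grey divider comb that stands on its fins: y along its bar, z up, 74 mm high, about 140 g. Six flat fins at 22 mm pitch along y (11, 33 and 55 mm either side of the middle), each 5 mm thick (y), 36 mm wide (x), 24 mm long. Either way round fits. This point is 67 mm above the desk with the fins standing on the rack, 43 mm when the bar is down on it.
- comb_tab (a point): Centre of the comb's upright grip tab, 54 mm above its fins' ends; axes as the comb's. Tab: 60 mm long (y), 14 mm thick (x), from 34 to 74 mm above the fins' ends, to be pinched across its 14 mm. Under it the bar: 130 mm (y), 18 mm (x), 24 to 34 mm above the fins' ends.
- opener_mid (a point): Centre of the black handle of the loose blade opener, half-way up (15 mm above the desk): handle 90 mm long (x), 24 mm wide (y), 30 mm high; about 120 g. A flat steel blade, 20 mm wide and 3 mm thick, runs forward from the handle along +x, 70 mm of it free.
- opener_tip (a point): End of the blade, at mid-thickness: 115 mm ahead (+x) of the handle's centre, 15.5 mm above the desk when the opener lies there; axes as the opener's.
- pouch_mid (a point): Bystander: centre of a round black case, 80 mm across, 28 mm high.
- spray_mid (a point): Bystander: centre of a white bottle, 48 mm across, 130 mm high.
There are look-alikes about, which are no part of the job. What is shaped like the kitcase but turquoise is not meant.

How it is judged:
On the way, in this order (a step that is already met when the one before it is completed fails the run):
1. the lid is raised past 0.2 rad with the opener touching it (value of joint lid above 0.2 rad and contact force between opener and lid above 0.05 N), for 0.05 s.
2. the lid stands open beyond 1.5 rad (value of joint lid above 1.5 rad), for 0.2 s.
3. the opener lies on the desk again, more than 120 mm from the case's middle, let go (height (world z) of opener_mid below 0.025 m and contact force between the fingers and opener below 0.1 N and horizontal distance between opener_mid and kitcase above 0.12 m), for 0.1 s.
4. all fins are in their slots and the bar is down, with the fingers still holding the comb (z of comb_mid in the frame of kitcase below 0.0455 m and x of comb_mid in the frame of kitcase between -0.011 and 0.011 m and y of comb_mid in the frame of kitcase between -0.01 and 0.01 m and angle between the y axis of comb_mid and the y axis of kitcase, either way round below 0.07 rad and angle between comb_mid's own z axis and vertical below 0.06 rad and contact force between the fingers and comb above 1 N), for 0.1 s.
At the end, for the whole second after the job is handed in: Comb seated in the rack (height within 2.5 mm, within 11 mm of the case's middle across the rack and 10 mm along it, upright, parallel to the case within 0.07 rad), at rest; lid open beyond 1.5 rad; opener at rest on the desk, at least 120 mm from the case's middle (z of comb_mid in the frame of kitcase below 0.0455 m and x of comb_mid in the frame of kitcase between -0.011 and 0.011 m and y of comb_mid in the frame of kitcase between -0.01 and 0.01 m and angle between the y axis of comb_mid and the y axis of kitcase, either way round below 0.07 rad and angle between comb_mid's own z axis and vertical below 0.06 rad and linear speed of each of comb, opener below 0.02 m/s and value of joint lid above 1.5 rad and height (world z) of opener_mid below 0.025 m and horizontal distance between opener_mid and kitcase above 0.12 m); the robot touches nothing.
It fails at once if a bystander is moved more than 25 mm (distance of any of pouch_mid, spray_mid from where it was at the start of the episode above 0.025 m).
It also fails if it takes over 72 s, if anything falls off the work surface, if the arm or the gripper's body presses on something with over 40 N, if the wrist force passes 120 N, or if a joint passes its speed limit or range.

## Working session

There is one attempt and no reset: what is moved stays moved. The work goes in short steps, Python scripts to look and compute and a tool call to move; the robot and the scene stay as the last step left them, time stands still between calls to the robot, and variables do not carry over. Pictures are saved under pics/ and viewed, at most 10 in all, crops included, and the job is handed in when it is done.

Besides the shell and the picture viewer there is one more tool, called after ">>>" as a command line: name --argument value ..., lists and objects as JSON in quotes. step_arm: Moves the arm, as the interface text tells. Its arguments: {"type":"object","properties":{"commands":{"type":"string"}},"required":["commands"]}

```bash
mkdir -p pics; ls
python3 - <<'E'
from bench import env
import cv2,numpy as np
s=env.observe();print({k:np.round(v,3).tolist() for k,v in s.items()})
for n in("side","top"):
    im=env.get_image(n);cv2.imwrite(f"pics/{n}0.png",im)
    c=env.get_calibration(n);print(n,{k:np.round(v,4).tolist() for k,v in c.items()})
c=env.get_calibration("wrist");print({k:np.round(v,4).tolist() for k,v in c.items()})
E
```

```text
pics
{'time': 0.0, 'joint_pos': [-1.221, 0.435, 0.025, 1.574, -0.012, 1.134, -0.075], 'joint_velocities': [-0.001, 0.001, 0.001, 0.0, 0.0, 0.001, 0.0], 'joint_torque': [0.0, -67.045, 1.025, -31.622, 0.015, 0.012, -0.0], 'tcp_pos': [0.273, 0.562, 0.303], 'ee_rot': [-3.14, 0.0, 2.689], 'wrist_force': [-0.162, 0.603, -0.233], 'moment': [0.014, 0.005, 0.044], 'finger_force': 0.0, 'grip_width': 0.085}
side {'intrinsics': [[452.0669, 0.0, 284.0392], [0.0, 452.0669, 197.9622], [0.0, 0.0, 1.0]], 'dist_coeffs': [-0.0318, 0.0, 0.0, 0.0, 0.0], 'extrinsics': [[0.9598, 0.1665, -0.2259, 0.2931], [-0.2806, 0.563, -0.7773, -0.7818], [-0.0022, 0.8095, 0.5871, 0.674], [0.0, 0.0, 0.0, 1.0]]}
top {'intrinsics': [[473.4524, 0.0, 275.645], [0.0, 473.4524, 218.5222], [0.0, 0.0, 1.0]], 'dist_coeffs': [-0.0605, 0.0, 0.0, 0.0, 0.0], 'extrinsics': [[-0.0177, 0.9866, -0.1621, 0.3517], [-0.9994, -0.0127, 0.0315, 0.022], [0.029, 0.1625, 0.9863, 1.0724], [0.0, 0.0, 0.0, 1.0]]}
{'intrinsics': [[295.7626, 0.0, 275.3803], [0.0, 295.7626, 209.6972], [0.0, 0.0, 1.0]], 'dist_coeffs': [0.0151, 0.0, 0.0, 0.0, 0.0], 'hand_eye': [[-0.001, 0.9591, 0.2832, 0.072], [1.0, 0.0011, -0.0, 0.0003], [-0.0003, 0.2832, -0.9591, -0.0695], [0.0, 0.0, 0.0, 1.0]]}
```

View pics/top0.png

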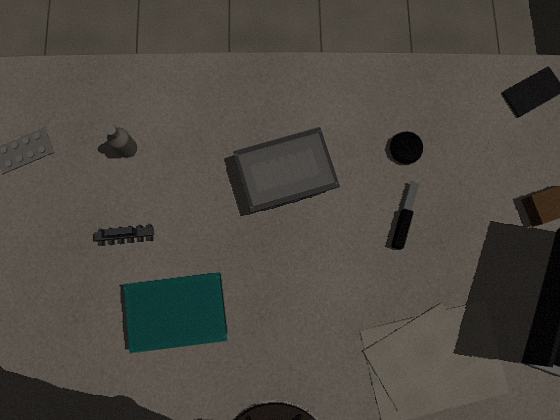

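View pics/side0.png

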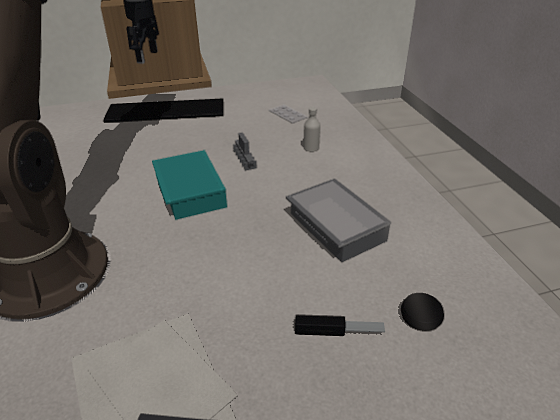

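The top view shows the grey case at about (285,170), opener handle at (402,229) with its blade towards (413,182), comb at (125,234), bottle at (120,143) and pouch at (406,148). The turquoise look-alike is at (175,312). The side view agrees.

```bash
cat > h.py <<'E'
import cv2,numpy as np
from scipy.spatial.transform import Rotation as R
from bench import env
def cam(n,state=None):
    c=env.get_calibration(n);K=np.array(c["intrinsics"]);d=np.array(c["dist_coeffs"])
    if n=="wrist":
        T=np.eye(4);T[:3,:3]=R.from_euler("xyz",state["ee_rot"]).as_matrix();T[:3,3]=state["tcp_pos"]
        E=T@np.array(c["hand_eye"])
    else:E=np.array(c["extrinsics"])
    return K,d,E
def ray(C,px):
    K,d,E=C;p=cv2.undistortPoints(np.array(px,float).reshape(-1,1,2),K,d)[:,0]
    v=np.c_[p[:,0],-p[:,1],-np.ones(len(p))]@E[:3,:3].T
    return E[:3,3],v
def plane(C,px,z):
    o,v=ray(C,px);return o+v*((z-o[2])/v[:,2])[:,None]
def proj(C,P):
    K,d,E=C;P=np.atleast_2d(P);q=(P-E[:3,3])@E[:3,:3]
    q=q*[1,-1,-1];return cv2.projectPoints(q,np.zeros(3),np.zeros(3),K,d)[0][:,0]
def rel(s,P):  # world point -> tool axes, in 30 mm units
    return R.from_euler("xyz",s["ee_rot"]).as_matrix().T@(np.asarray(P)-s["tcp_pos"])/0.03
E
python3 - <<'E'
from h import *
t=cv2.imread("pics/top0.png");s=cv2.imread("pics/side0.png")
def crop(im,x,y,w,h,k):return cv2.resize(im[y:y+h,x:x+w],None,fx=k,fy=k,interpolation=2)
b=lambda a:np.clip(a.astype(float)*1.8,0,255).astype('uint8')
A=crop(b(t),215,120,133,100,3);B=crop(b(t),370,170,80,100,3);C=crop(b(t),80,210,100,50,4);D=crop(s,275,170,133,100,3)
M=np.zeros((600,800,3),np.uint8)
M[:300,:399]=A;M[:300,400:640]=B;M[300:500,:400]=C;M[300:600,400:799]=D
cv2.imwrite("pics/m1.png",M)
ct=cam("top")
g=cv2.cvtColor(t,cv2.COLOR_BGR2GRAY)
m=np.zeros_like(g);m[195:260,380:425]=(g[195:260,380:425]<28)*255
r=cv2.minAreaRect(cv2.findNonZero(m));print(r);bx=cv2.boxPoints(r);print(bx,plane(ct,bx,.03))
E
```

```text
((400.5188903808594, 221.9339599609375), (18.268951416015625, 54.257415771484375), 15.945395469665527)
[[384.28305 245.50943]
 [399.1887  193.33963]
 [416.75473 198.35849]
 [401.8491  250.52829]] [[ 0.45874156 -0.25297643  0.03      ]
 [ 0.57750956 -0.29403836  0.03      ]
 [ 0.56542317 -0.33407827  0.03      ]
 [ 0.44683093 -0.29218978  0.03      ]]
```

View pics/m1.png

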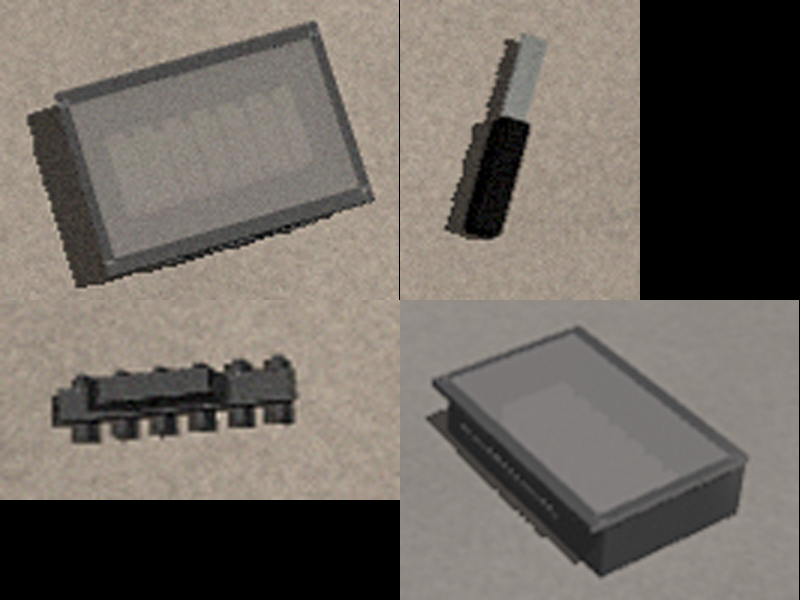

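The montage gives lid corners in crop A at (55,95), (316,22), (374,200), (110,275). The blade tip centre in crop B is (534,37). The comb tab's top in crop C runs about (92,378) to (212,392).

Run:
```python
from h import *
ct=cam("top");cs=cam("side")
B=lambda p:(np.array(p,float)-[400,0])/3+[370,170]
A=lambda p:np.array(p,float)/3+[215,120]
C=lambda p:(np.array(p,float)-[0,300])/4+[80,210]
D=lambda p:(np.array(p,float)-[400,300])/3+[275,170]
print("tip",plane(ct,[B((534,37))],.0170))
print("root",plane(ct,[B((517,117))],.0170))
print("handle top edge R", plane(ct,[B((530,122)),B((501,236))],.03))
L=plane(ct,A([(55,95),(316,22),(374,200),(110,275)]),.057);print("lid",L,np.linalg.norm(np.roll(L,-1,0)-L,axis=1))
L2=plane(cs,D([(578,326),(747,458),(597,528),(434,380)]),.057);print("lid side",L2,np.linalg.norm(np.roll(L2,-1,0)-L2,axis=1))
print("comb",plane(ct,C([(92,378),(210,368),(213,392),(92,405)]),.074))
g=cv2.cvtColor(cv2.imread("pics/top0.png"),6)
m=np.zeros_like(g);m[200:260,380:425]=(g[200:260,380:425]<12)*255
r=cv2.minAreaRect(cv2.findNonZero(m));print(r,plane(ct,[r[0]],.02))
s=env.observe();print(s["tcp_pos"])
```

```text
tip [[ 0.60611277 -0.3361938   0.017     ]]
root [[ 0.54332552 -0.31863904  0.017     ]]
handle top edge R [[ 0.53700449 -0.32421581  0.03      ]
 [ 0.45093358 -0.29657321  0.03      ]]
lid [[ 0.67043024  0.08107784  0.057     ]
 [ 0.72595714 -0.1150726   0.057     ]
 [ 0.58807403 -0.15326183  0.057     ]
 [ 0.53432633  0.04154561  0.057     ]] [0.20385836 0.143074   0.20208601 0.14172887]
lid side [[ 0.6723781   0.07781313  0.057     ]
 [ 0.72617527 -0.11769201  0.057     ]
 [ 0.59404709 -0.15674367  0.057     ]
 [ 0.53704008  0.03854121  0.057     ]] [0.20277178 0.1377784  0.20343545 0.14092077]
comb [[0.49683264 0.35750353 0.074     ]
 [0.50140524 0.2947395  0.074     ]
 [0.48852102 0.29275316 0.074     ]
 [0.48237584 0.35692372 0.074     ]]
((401.62030029296875, 228.86676025390625), (12.151032447814941, 40.09305191040039), 15.5241117477417) [[ 0.49708736 -0.29764208  0.02      ]]
[0.27332001 0.56167203 0.30318086]
```

Run:
```python
from h import *
s=env.observe();print(rel(s,[.504,-.304,.2]),s["ee_rot"])
```

```text
[-19.54003585 -22.57695937   3.47510604] [-3.14013173e+00  1.41096333e-04  2.68869866e+00]
```

>>> step_arm --commands "-19.5 -22.6 3.4 34.1 -1;-19.5 -22.6 3.4 34.1 -1;-19.5 -22.6 3.4 34.1 -1;-19.5 -22.6 3.4 34.1 -1;-19.5 -22.6 3.4 34.1 -1;-19.5 -22.6 3.4 34.1 -1;-19.5 -22.6 3.4 34.1 -1;-19.5 -22.6 3.4 34.1 -1;-19.5 -22.6 3.4 34.1 -1;-19.5 -22.6 3.4 34.1 -1;-19.5 -22.6 3.4 34.1 -1;-19.5 -22.6 3.4 34.1 -1;-19.5 -22.6 3.4 34.1 -1;-19.5 -22.6 3.4 34.1 -1;-19.5 -22.6 3.4 34.1 -1;-19.5 -22.6 3.4 34.1 -1;-19.5 -22.6 3.4 34.1 -1;-19.5 -22.6 3.4 34.1 -1;-19.5 -22.6 3.4 34.1 -1;-19.5 -22.6 3.4 34.1 -1"

```text
time: 2.1
tcp_pos: [0.5021, -0.3059, 0.2012]
ee_rot: [3.14, 0.001, -0.296]
wrist_force: [-0.2, 1.2, -0.1]
grip_width: 0.0853
finger_force: 0.0
```

Run:
```python
from h import *
s=env.observe();im=env.get_image("wrist");cv2.imwrite("pics/w1.png",im)
C=cam("wrist",s);print(s["joint_pos"])
for P in ([.606,-.336,.017],[.5,-.303,.03]):print(proj(C,P))
g=cv2.cvtColor(im,6);hsv=cv2.cvtColor(im,cv2.COLOR_BGR2HSV)
```

```text
[-0.12168891  0.60882617  0.87554766  1.83325585 -0.56011918  0.9683183
 -0.8702251 ]
[[273.56579932  73.97528958]]
[[273.15521235 213.86802664]]
```

View pics/w1.png

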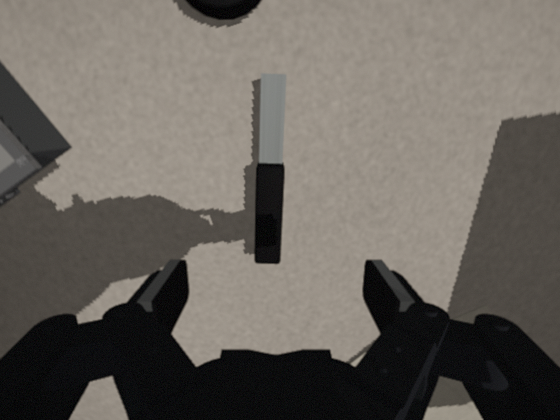

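Wrist view: blade tip at (274,74), handle top front edge about (257–285,165), back edge about (255–281,263).

Run:
```python
from h import *
s=env.observe();C=cam("wrist",s)
f=plane(C,[(271,165),(268,263)],.03);t=plane(C,[(274,74)],.017);r=plane(C,[(271.5,164)],.017)
print(f,t,r,np.arctan2(*(f[0]-f[1])[1::-1]),np.arctan2(*(t-r)[0][1::-1]))
m=f.mean(0);print(m);u=np.array([np.cos(.28),-np.sin(.28),0])
for k in (0,.01):print(rel(s,[*(m+k*u)[:2],.019+.054]))
```

```text
[[ 0.54053922 -0.3121979   0.03      ]
 [ 0.45782419 -0.28319172  0.03      ]] [[ 0.6060266  -0.33521938  0.017     ]] [[ 0.53955497 -0.31214203  0.017     ]] -0.33727687945723556 -0.33415674249368
[ 0.49918171 -0.29769481  0.03      ]
[-0.16480223 -0.18495849  4.26811493]
[ 0.16845422 -0.1921013   4.26763486]
```

>>> step_arm --commands "0.17 -0.2 2 0.45 -1;0.17 -0.2 3 0.45 -1;0.17 -0.2 3.7 0.45 -1;0.17 -0.2 4.17 0.45 -1;0.17 -0.2 4.17 0.45 -1;0.17 -0.2 4.17 0.45 1;0.17 -0.2 4.17 0.45 1;0.17 -0.2 4.17 0.45 1;0.17 -0.2 4.17 0.45 1;0.17 -0.2 4.17 0.45 1;0.17 -0.2 4.17 0.45 1;0.17 -0.2 4.17 0.45 1;0.17 -0.2 4.17 0.45 1"

```text
time: 3.45
tcp_pos: [0.5099, -0.2997, 0.0778]
ee_rot: [3.141, -0.002, -0.326]
wrist_force: [-1.0, 0.1, 5.5]
grip_width: 0.0229
finger_force: 59.7
```

Run:
```python
from h import *
s=env.observe();print(rel(s,[.4278,-.0952,.1073]),s["ee_rot"])
```

```text
[-4.77493413 -5.58133775 -0.99245019] [ 3.14145609e+00 -1.68047328e-03 -3.26314160e-01]
```

>>> step_arm --commands "0 0 -1 0 1;0 0 -2 0 1;-1.5 -1.5 -2 -1 1;-2.5 -3 -2 -3 1;-4 -4.5 -2 -5 1;-4.77 -5.6 -2 -6.88 1;-4.77 -5.6 -2 -6.88 1;-4.77 -5.6 -1.5 -6.88 1;-4.77 -5.6 -1.5 -6.88 1;-4.77 -5.6 -1.5 -6.88 1"

```text
time: 4.45
tcp_pos: [0.4278, -0.0948, 0.1221]
ee_rot: [3.141, 0.0, 0.273]
wrist_force: [0.4, -0.8, -1.6]
grip_width: 0.0228
finger_force: 59.3
```

Run:
```python
from h import *
s=env.observe();im=env.get_image("wrist");cv2.imwrite("pics/w2.png",im);cv2.imwrite("pics/s2.png",env.get_image("side"))
C=cam("wrist",s)
print("tip",proj(C,[.528,-.067,.06]),"lip corners",proj(C,[[.536,.04,.057],[.591,-.155,.057],[.5617,-.0575,.057]]))
```

```text
tip [[276.69047319  37.95216171]] lip corners [[ -2.19087749 -76.54533433]
 [558.51772823 -78.66836954]
 [276.52562627 -68.06650308]]
```

View pics/w2.png

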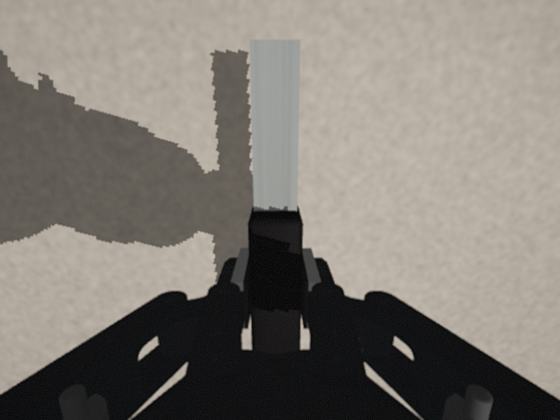

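Blade is straight in the grip with its tip at (275,40), within 2 px of the prediction. Next, insert it.

>>> step_arm --commands "0 0 0.5 0 1;0 0 0.5 0 1;0.5 0 0.5 0 1;0.9 0 0.5 0 1;1.1 0 0.5 0 1;1.3 0 0.5 0 1;1.43 0 0.5 0 1;1.43 0 0.5 0 1;1.43 0 0.5 0 1"

```text
time: 5.45
tcp_pos: [0.4686, -0.0827, 0.1068]
ee_rot: [-3.141, 0.0, 0.274]
wrist_force: [0.1, -0.3, -1.4]
grip_width: 0.023
finger_force: 59.3
```

Run:
```python
from h import *
s=env.observe();im=env.get_image("side")[150:350,180:447]
cv2.imwrite("pics/s3.png",cv2.resize(im,None,fx=3,fy=3,interpolation=2));print(s["wrist_force"],s["moment"])
```

```text
[ 0.11624483 -0.29328234 -1.36212334] [-2.83423083e-02  8.39783998e-05 -2.55482825e-02]
```

View pics/s3.png

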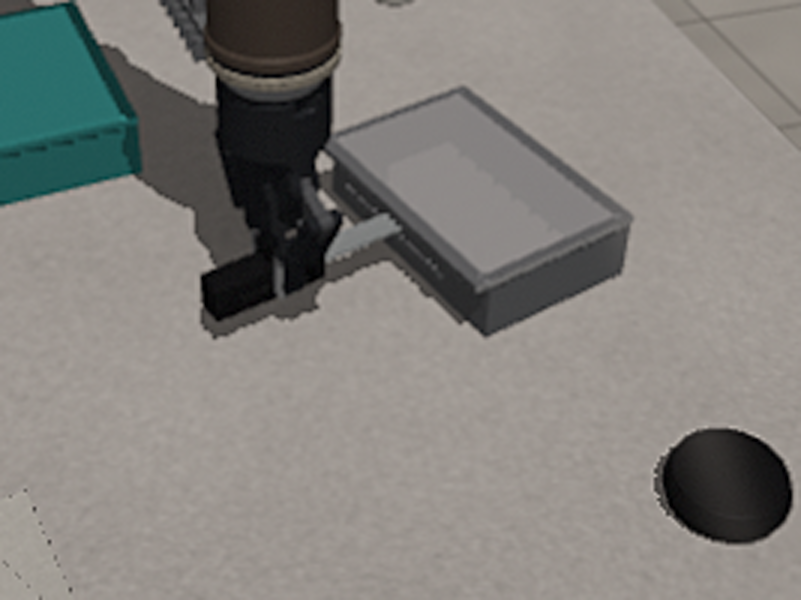

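>>> step_arm --commands "0.03 0 -0.15 0 1;0.06 0 -0.3 0 1;0.08 0 -0.6 0 1;0.12 0 -0.85 0 1;0.16 0 -1.07 0 1;0.25 0 -1.35 0 1;0.37 0 -1.65 0 1;0.5 0 -1.93 0 1;0.5 0 -1.93 0 1"

```text
time: 6.4
tcp_pos: [0.4851, -0.0785, 0.166]
ee_rot: [3.141, -0.003, 0.275]
wrist_force: [-0.0, -0.9, -0.6]
grip_width: 0.0227
finger_force: 59.3
```

Run:
```python
from h import *
s=env.observe();im=env.get_image("side")[150:350,180:447]
cv2.imwrite("pics/s4.png",cv2.resize(im,None,fx=2,fy=2,interpolation=2));print(s["wrist_force"],s["moment"])
```

```text
[-0.02344626 -0.85686937 -0.56513875] [-0.00791271  0.02239516 -0.07814358]
```

View pics/s4.png

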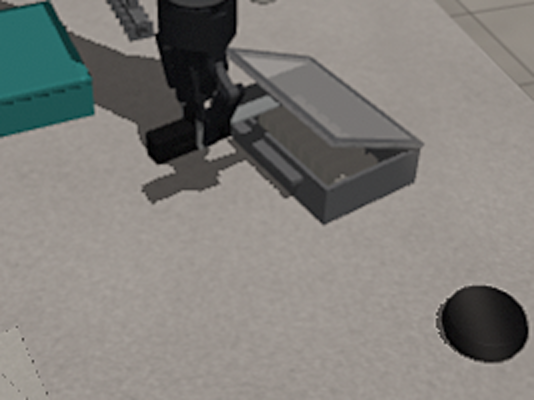

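The lid is riding up on the blade at about 0.4 rad, so I'll continue along the arc.

>>> step_arm --commands "0.2 0 -0.4 0 1;0.45 0 -0.8 0 1;0.75 0 -1.17 0 1;1.07 0 -1.5 0 1;1.4 0 -1.8 0 1;1.78 0 -2.04 0 1;2.1 0 -2.2 0 1;2.37 0 -2.37 0 1;2.6 0 -2.45 0 1;2.8 0 -2.45 0 1;2.8 0 -2.45 0 1;2.8 0 -2.45 0 1"

```text
time: 7.65
tcp_pos: [0.564, -0.056, 0.2378]
ee_rot: [-3.142, 0.001, 0.274]
wrist_force: [-0.5, -0.0, -2.1]
grip_width: 0.0228
finger_force: 59.4
```

>>> step_arm --commands "-1 0 0 0 1;-2 0 0 0 1;-3 0 0 0 1;-3.5 0 0 0 1;-3.5 0 0 0 1;-3.5 0 0 0 1;-3.5 0 0 0 1;-3.5 0 0 0 1;-3.5 0 0 0 1;-3.5 0 0 0 1;-3.5 0 0 0 1;-3.5 0 0 0 1;-3.5 0 0 0 1;-3.5 0 0 0 1"

```text
time: 9.05
tcp_pos: [0.4632, -0.0843, 0.2382]
ee_rot: [-3.142, -0.0, 0.274]
wrist_force: [0.4, 0.3, -1.3]
grip_width: 0.0227
finger_force: 59.4
```

Run:
```python
from h import *
a=cv2.imread("pics/side0.png").astype(int);b=env.get_image("side");cv2.imwrite("pics/s5.png",b)
d=np.abs(b.astype(int)-a).sum(2)>30
C=cam("side");u=np.array([.9627,.2706,0]);v=np.array([-.2706,.9627,0]);h=np.array([.638,-.036,.051])+.065*u
for th in (.3,.6,.9,1.2,1.5,1.8,2.1):
    e=.140*(-np.cos(th)*u+np.array([0,0,np.sin(th)]))
    l=np.array([h+e+k*v for k in np.linspace(-.098,.098,60)]);p=proj(C,l).round().astype(int)
    print(th,d[p[:,1],p[:,0]].mean())
s=env.observe();print(s["time"],rel(s,[.51,-.30,.079]),s["ee_rot"])
```

```text
0.3 0.8833333333333333
0.6 0.8833333333333333
0.9 0.9666666666666667
1.2 0.48333333333333334
1.5 0.3
1.8 0.13333333333333333
2.1 1.0
9.1 [-0.44639206  7.34386361  5.30717376] [-3.14155479e+00 -1.25177386e-04  2.74021033e-01]
```

>>> step_arm --commands "-0.4 2 1 1.7 1;-0.45 4 2.5 3.4 1;-0.45 5.7 3.5 5.1 1;-0.45 7.34 4.2 6.88 1;-0.45 7.34 4.2 6.88 1;-0.45 7.34 5 6.88 1;-0.45 7.34 5.2 6.88 1;-0.45 7.34 5.3 6.88 1;-0.45 7.34 5.33 6.88 1;-0.45 7.34 5.33 6.88 1;-0.45 7.34 5.33 6.88 -1;-0.45 7.34 5.33 6.88 -1;-0.45 7.34 5.33 6.88 -1;-0.45 7.34 5.33 6.88 -1;-0.45 7.34 5.33 6.88 -1;-0.45 7.34 5.33 6.88 -1;-0.45 7.34 4 6.88 -1;-0.45 7.34 2 6.88 -1;-0.45 7.34 0 6.88 -1;-0.45 7.34 0 6.88 -1"

```text
time: 11.1
tcp_pos: [0.5105, -0.3015, 0.2426]
ee_rot: [3.141, -0.005, -0.327]
wrist_force: [-0.1, -0.7, -0.0]
grip_width: 0.0855
finger_force: 0.0
```

Run:
```python
from h import *
s=env.observe();print(rel(s,[.638,-.036,.28]),s["ee_rot"])
```

```text
[ 1.18631207 -9.74475621 -1.24982273] [ 3.14050669 -0.00510421 -0.32722862]
```

>>> step_arm --commands "0 -1 -1.25 -1.7 -1;1.2 -9.75 -1.25 -24.9 -1;1.2 -9.75 -1.25 -24.9 -1;1.2 -9.75 -1.25 -24.9 -1;1.2 -9.75 -1.25 -24.9 -1;1.2 -9.75 -1.25 -24.9 -1;1.2 -9.75 -1.25 -24.9 -1;1.2 -9.75 -1.25 -24.9 -1;1.2 -9.75 -1.25 -24.9 -1;1.2 -9.75 -1.25 -24.9 -1;1.2 -9.75 -1.25 -24.9 -1;1.2 -9.75 -1.25 -24.9 -1;1.2 -9.75 -1.25 -24.9 -1;1.2 -9.75 -1.25 -24.9 -1;1.2 -9.75 -1.25 -24.9 -1;1.2 -9.75 -1.25 -24.9 -1;1.2 -9.75 -1.25 -24.9 -1;1.2 -9.75 -1.25 -24.9 -1"

```text
time: 12.9
tcp_pos: [0.6376, -0.0345, 0.2756]
ee_rot: [-3.141, 0.0, 1.844]
wrist_force: [0.3, -0.8, 0.7]
grip_width: 0.0854
finger_force: 0.0
```

Run:
```python
from h import *
import json
s=env.observe();im=env.get_image("wrist");cv2.imwrite("pics/w3.png",im)
json.dump({k:np.array(s[k]).tolist() for k in("ee_rot","tcp_pos")},open("w3.json","w"))
C=cam("wrist",s);u=np.array([.9627,.2706,0]);v=np.array([-.2706,.9627,0]);o=np.array([.638,-.036,0])
for z,a,b in((.05,.065,.1),(.03,.03,.073)):
    print(proj(C,[o+i*a*u+j*b*v+[0,0,z] for i in(-1,1) for j in(-1,1)]).round(1).tolist())
print(s["joint_pos"])
```

```text
[[217.3, 283.9], [205.0, 92.9], [333.2, 283.8], [344.9, 92.7]]
[[249.4, 254.2], [245.7, 123.2], [301.1, 254.1], [304.4, 123.1]]
[-0.28343059  0.49299325  0.38181767  1.59634467 -0.20000486  1.09125582
  0.42353564]
```

View pics/w3.png

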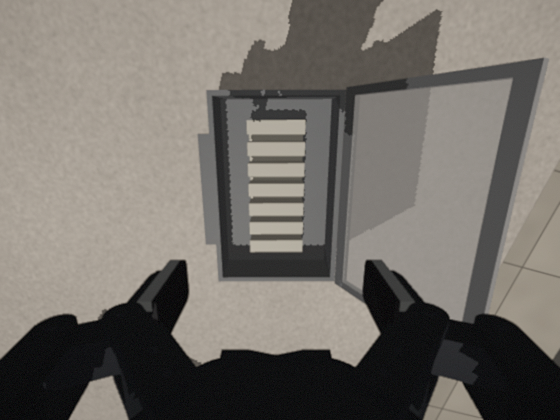

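Lid stands open to the right. The rack's teeth run from about (247,120) to (303,252), and the case rim from (208,93) to (337,280).

Run:
```python
from h import *
import json
s=json.load(open("w3.json"));C=cam("wrist",s);im=cv2.imread("pics/w3.png");g=cv2.cvtColor(im,6)
print(g[115:256,275].tolist())
r=np.zeros_like(g);r[112:262,240:312]=g[112:262,240:312]
m=(r>165).astype(np.uint8)
n,l,st,ce=cv2.connectedComponentsWithStats(m)
P=[]
for i in range(1,n):
    if st[i,4]>150:
        rc=cv2.minAreaRect(cv2.findNonZero((l==i).astype(np.uint8)));q=plane(C,[rc[0]],.03)[0];P.append(q)
        print(st[i],np.round(rc[0],1),np.round(rc[1],1),round(rc[2],1),q.round(4))
P=np.array(P);w=P.mean(0);print("mid",w,"yaw",np.arctan2(-(P[0]-P[-1])[0],(P[0]-P[-1])[1]),np.linalg.norm(np.diff(P,axis=0),axis=1))
print(plane(C,[(208,92),(221,280),(338,280),(345,91)],.05))
```

```text
[59, 57, 53, 52, 85, 147, 171, 173, 172, 171, 171, 172, 171, 172, 173, 173, 173, 176, 170, 134, 99, 90, 91, 94, 92, 84, 98, 148, 170, 173, 172, 173, 173, 172, 174, 172, 174, 172, 174, 173, 159, 120, 92, 90, 92, 85, 78, 86, 131, 166, 175, 175, 174, 173, 174, 174, 174, 174, 174, 174, 173, 150, 110, 91, 87, 78, 74, 79, 117, 164, 177, 176, 176, 175, 175, 175, 175, 175, 176, 178, 173, 140, 101, 80, 76, 76, 75, 95, 148, 173, 177, 177, 176, 176, 175, 175, 176, 177, 178, 176, 149, 105, 78, 78, 77, 74, 95, 148, 173, 178, 176, 177, 177, 177, 177, 177, 178, 177, 162, 115, 79, 77, 78, 75, 85, 132, 168, 178, 177, 177, 177, 177, 176, 178, 178, 175, 145, 89, 52, 49, 50]
[247 120  58  15 740] [275.5 126.9] [13.2 57.2] 88.9 [0.6197 0.0308 0.03  ]
[248 143  56  13 675] [275.5 149. ] [55. 12.] 0.0 [0.6257 0.0094 0.03  ]
[248 164  56  12 656] [275.5 169.5] [11. 55.] 90.0 [ 0.6315 -0.0113  0.03  ]
[249 184  55  14 608] [276.  190.5] [54. 13.] 0.0 [ 0.6382 -0.0332  0.03  ]
[250 204  53  11 578] [276. 209.] [10. 52.] 90.0 [ 0.6439 -0.0534  0.03  ]
[250 223  53  11 532] [276. 228.] [52. 10.] 0.0 [ 0.6499 -0.075   0.03  ]
[250 241  52  10 512] [275.5 245.5] [ 9. 51.] 90.0 [ 0.6551 -0.0957  0.03  ]
mid [ 0.63771096 -0.03261806  0.03      ] yaw 0.27260565626572647 [0.0222037  0.02149637 0.02294022 0.02100707 0.02239677 0.02140723]
[[ 0.55089128  0.04416412  0.05      ]
 [ 0.6053698  -0.1439175   0.05      ]
 [ 0.73123051 -0.10871232  0.05      ]
 [ 0.67309541  0.0792314   0.05      ]]
```

Run:
```python
from h import *
import json
s=json.load(open("w3.json"));C=cam("wrist",s);g=cv2.cvtColor(cv2.imread("pics/w3.png"),6).astype(float)
R0=[]
for c in(258,267,276,285,294):
    a=g[110:262,c-1:c+2].mean(1)-128;i=np.where(a[:-1]*a[1:]<0)[0];e=110+i+a[i]/(a[i]-a[i+1])
    p=plane(C,[(c,y) for y in e],.03);
    mid=(p[0::2]+p[1::2])/2 if len(e)==14 else None
    print(c,len(e),p.mean(0).round(4),(np.linalg.norm(p[1::2]-p[0::2],axis=1)*1e3).round(1))
    if len(e)==14:
        # fit tooth centres: position along v
        R0.append(p.mean(0))
R0=np.array(R0);print(R0.mean(0),"slot dir yaw",np.arctan2(*(R0[-1]-R0[0])[1::-1]))
s=env.observe();print(rel(s,[.492,.3255,.25]),s["ee_rot"])
```

```text
258 14 [ 0.6191 -0.0378  0.03  ] [13.4 14.5 14.6 14.6 14.6 15.  14.2]
267 14 [ 0.6285 -0.0351  0.03  ] [14.2 14.5 14.6 14.6 14.9 14.6 14.2]
276 14 [ 0.638  -0.0324  0.03  ] [14.3 14.5 14.6 14.6 14.9 14.6 14.3]
285 14 [ 0.6474 -0.0298  0.03  ] [14.3 14.5 14.6 14.6 14.9 14.5 14.5]
294 14 [ 0.6568 -0.0271  0.03  ] [14.5 14.5 14.8 14.5 14.8 14.5 14.5]
[ 0.63797215 -0.03243127  0.03      ] slot dir yaw 0.27713555001673124
[12.86365405 -1.42478146  0.85428436] [-3.14145798e+00  6.30300845e-05  1.84507735e+00]
```

>>> step_arm --commands "12.85 -1.4 0.85 2.2 -1;12.85 -1.4 0.85 2.2 -1;12.85 -1.4 0.85 2.2 -1;12.85 -1.4 0.85 2.2 -1;12.85 -1.4 0.85 2.2 -1;12.85 -1.4 0.85 2.2 -1;12.85 -1.4 0.85 2.2 -1;12.85 -1.4 0.85 2.2 -1;12.85 -1.4 0.85 2.2 -1;12.85 -1.4 0.85 2.2 -1;12.85 -1.4 0.85 2.2 -1;12.85 -1.4 0.85 2.2 -1"

```text
time: 14.15
tcp_pos: [0.4932, 0.3235, 0.2504]
ee_rot: [3.141, 0.0, 1.652]
wrist_force: [1.4, -0.7, -0.0]
grip_width: 0.0855
finger_force: 0.0
```

Run:
```python
from h import *
import json
s=env.observe();im=env.get_image("wrist");cv2.imwrite("pics/w4.png",im)
json.dump({k:np.array(s[k]).tolist() for k in("ee_rot","tcp_pos")},open("w4.json","w"))
cv2.imwrite("pics/w4c.png",cv2.resize(im[60:360,180:380],None,fx=2,fy=2,interpolation=2))
C=cam("wrist",s);print(proj(C,[.492,.3255,.074]))
```

```text
[[273.90000531 207.02075064]]
```

View pics/w4c.png

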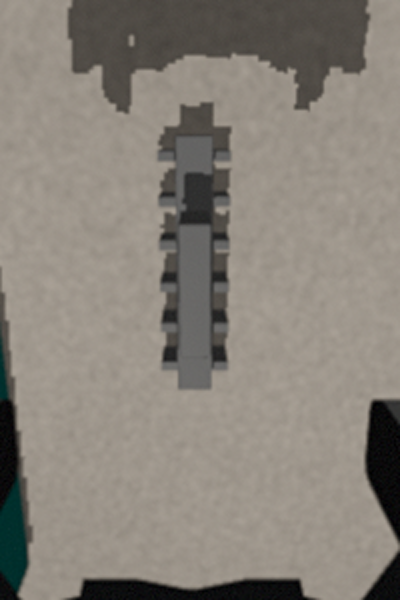

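Comb from above: bar rows 136–388 (crop), tab top face rows 222–357, columns about 179–211, all nearly aligned with the tool.

Run:
```python
from h import *
import json
s=json.load(open("w4.json"));C=cam("wrist",s);g=cv2.cvtColor(cv2.imread("pics/w4.png"),6).astype(float)
for c in(272,277,282):
    print(c,g[122:132,c].round().tolist(),g[166:176,c].round().tolist(),g[234:242,c].round().tolist(),g[250:258,c].round().tolist())
for r in(130,180,200,230,248):print(r,g[r,262:292].astype(int).tolist())
f=lambda c,r:(180+c/2-.25,60+r/2-.25)
b=plane(C,[f(194.5,136),f(195,388)],.034);t=plane(C,[f(196,223),f(194.5,357)],.074)
for p in(b,t):print(p.round(4),p.mean(0).round(4),np.linalg.norm(p[0]-p[1]),np.arctan2(*(-1,1)*(p[0]-p[1])[:2]))
```

```text
272 [73.0, 76.0, 75.0, 76.0, 73.0, 68.0, 86.0, 99.0, 99.0, 100.0] [42.0, 38.0, 37.0, 38.0, 36.0, 42.0, 78.0, 100.0, 103.0, 103.0] [105.0, 109.0, 107.0, 107.0, 103.0, 103.0, 106.0, 105.0] [107.0, 105.0, 105.0, 107.0, 120.0, 146.0, 152.0, 157.0]
277 [77.0, 78.0, 78.0, 78.0, 73.0, 70.0, 86.0, 98.0, 102.0, 100.0] [34.0, 39.0, 37.0, 37.0, 35.0, 46.0, 76.0, 99.0, 102.0, 103.0] [105.0, 106.0, 106.0, 106.0, 101.0, 102.0, 104.0, 105.0] [106.0, 106.0, 106.0, 106.0, 118.0, 146.0, 153.0, 152.0]
282 [74.0, 75.0, 78.0, 78.0, 74.0, 70.0, 88.0, 99.0, 99.0, 101.0] [38.0, 37.0, 38.0, 38.0, 35.0, 46.0, 78.0, 98.0, 102.0, 102.0] [104.0, 104.0, 105.0, 103.0, 94.0, 99.0, 105.0, 105.0] [104.0, 106.0, 105.0, 104.0, 117.0, 145.0, 153.0, 152.0]
130 [75, 77, 79, 78, 72, 72, 94, 100, 100, 101, 99, 100, 100, 100, 100, 102, 100, 99, 100, 100, 99, 99, 99, 97, 80, 77, 76, 76, 75, 75]
180 [80, 80, 83, 80, 82, 76, 72, 83, 101, 104, 102, 101, 102, 101, 102, 101, 102, 102, 102, 102, 104, 104, 97, 68, 57, 76, 82, 82, 82, 81]
200 [40, 43, 43, 44, 44, 43, 60, 83, 102, 105, 104, 105, 105, 106, 104, 104, 105, 103, 103, 103, 104, 102, 98, 66, 42, 47, 48, 47, 47, 47]
230 [147, 99, 75, 76, 79, 76, 72, 84, 99, 108, 107, 106, 106, 105, 106, 104, 104, 105, 104, 104, 105, 104, 98, 79, 71, 78, 80, 83, 79, 81]
248 [149, 149, 149, 148, 150, 153, 146, 109, 103, 106, 107, 107, 107, 106, 105, 106, 106, 105, 104, 106, 106, 104, 103, 118, 148, 152, 150, 152, 151, 151]
[[0.4896 0.3908 0.034 ]
 [0.5003 0.2633 0.034 ]] [0.4949 0.3271 0.034 ] 0.1279350417930743 0.08356824948919071
[[0.4928 0.3567 0.074 ]
 [0.497  0.2968 0.074 ]] [0.4949 0.3268 0.074 ] 0.060024858523186383 0.07107300106113235
```

Run:
```python
from h import *
s=env.observe();print(rel(s,[.4949,.3269,.1115]),s["ee_rot"])
```

```text
[0.10502693 0.06558291 4.63031101] [3.14116457e+00 2.82122134e-04 1.65193273e+00]
```

>>> step_arm --commands "0.1 0.07 1.5 0 -1;0.1 0.07 3 0 -1;0.1 0.07 4 0 -1;0.1 0.07 4.5 0 -1;0.1 0.07 4.63 0 -1;0.1 0.07 4.63 0 -1;0.1 0.07 4.63 0 1;0.1 0.07 4.63 0 1;0.1 0.07 4.63 0 1;0.1 0.07 4.63 0 1;0.1 0.07 4.63 0 1;0.1 0.07 4.63 0 1;0.1 0.07 4.63 0 1;0.1 0.07 4.63 0 1;0.1 0.07 4.63 0 1"

```text
time: 15.7
tcp_pos: [0.4944, 0.3284, 0.1117]
ee_rot: [3.141, -0.0, 1.655]
wrist_force: [-1.5, -0.1, 5.5]
grip_width: 0.0132
finger_force: 59.4
```

Run:
```python
from h import *
s=env.observe();print(rel(s,[.6376,-.031,.2]),s["ee_rot"])
```

```text
[-12.33710697   3.75481605  -2.94561803] [ 3.14103472e+00 -4.60198348e-04  1.65462501e+00]
```

>>> step_arm --commands "0 0 -1.5 0 1;0 0 -2.95 0 1;-1.2 0.4 -2.95 -0.2 1;-2.6 0.8 -2.95 -0.5 1;-4 1.2 -2.95 -0.8 1;-5.4 1.7 -2.95 -1.1 1;-6.8 2.1 -2.95 -1.4 1;-8.2 2.5 -2.95 -1.7 1;-9.6 2.9 -2.95 -1.9 1;-11 3.4 -2.95 -2.19 1;-12 3.65 -2.95 -2.19 1;-12.34 3.75 -2.95 -2.19 1;-12.34 3.75 -2.95 -2.19 1;-12.34 3.75 -2.95 -2.19 1;-12.34 3.75 -2.95 -2.19 1;-12.34 3.75 -2.95 -2.19 1"

```text
time: 17.3
tcp_pos: [0.637, -0.0293, 0.1997]
ee_rot: [-3.141, -0.001, 1.848]
wrist_force: [-0.6, 0.4, -1.1]
grip_width: 0.0131
finger_force: 58.9
```

Run:
```python
from h import *
s=env.observe();im=env.get_image("wrist");cv2.imwrite("pics/w5.png",im)
C=cam("wrist",s);g=cv2.cvtColor(im,6)
m=R.from_euler("xyz",s["ee_rot"]).as_matrix()
P=lambda x,y,z:np.array(s["tcp_pos"])+m@[x,y,z]
# bar top is at TCP -(0.1117-0.034) => tool z .0777 ; bar +x end at 65-1.5 mm
print(proj(C,[P(.0635,0,.0777),P(.0635,-.009,.0777),P(.0635,.009,.0777),P(.0285,0,.0377)]))
for c in(270,276,282):print(c,g[60:150:1,c].tolist())
for r in(96,104,112):print(r,g[r,250:302].tolist())
print(s["tcp_pos"],s["ee_rot"],s["wrist_force"],s["moment"])
```

```text
[[274.83799724 141.13632058]
 [256.29433493 141.15139499]
 [293.38138847 141.11313375]
 [274.82871356 239.50191073]]
270 [198, 198, 196, 180, 146, 128, 115, 112, 112, 112, 111, 110, 112, 114, 115, 116, 115, 115, 114, 114, 113, 111, 110, 108, 108, 105, 88, 75, 74, 74, 76, 77, 76, 73, 58, 53, 54, 54, 59, 74, 76, 74, 75, 75, 73, 74, 73, 74, 72, 75, 73, 76, 75, 74, 75, 74, 78, 73, 74, 73, 73, 74, 72, 74, 73, 79, 101, 116, 119, 119, 118, 118, 119, 119, 117, 118, 119, 118, 118, 120, 114, 88, 67, 66, 72, 73, 74, 72, 73, 70]
276 [139, 137, 128, 112, 109, 112, 112, 113, 112, 113, 112, 111, 112, 112, 111, 111, 110, 109, 107, 111, 110, 113, 113, 115, 115, 111, 90, 75, 74, 76, 76, 75, 77, 73, 61, 52, 54, 56, 57, 70, 75, 75, 76, 74, 77, 85, 77, 74, 73, 74, 75, 75, 75, 73, 75, 75, 76, 75, 75, 75, 73, 74, 75, 72, 72, 78, 102, 116, 118, 119, 118, 117, 118, 119, 117, 117, 119, 118, 118, 120, 116, 90, 66, 67, 71, 72, 72, 73, 72, 74]
282 [107, 107, 108, 110, 110, 113, 112, 112, 113, 112, 113, 112, 112, 113, 112, 110, 111, 109, 108, 107, 108, 108, 106, 107, 110, 107, 92, 77, 74, 75, 74, 76, 75, 73, 63, 
[... 336 characters left out ...]
5, 57, 54, 56, 54, 57, 55, 54, 56, 54, 54, 56, 54, 56, 55, 55, 55, 56, 55, 55, 56, 55, 55, 54, 56, 56, 56, 52]
104 [74, 74, 74, 75, 73, 74, 76, 75, 75, 73, 76, 73, 75, 74, 75, 74, 73, 74, 73, 73, 73, 72, 79, 91, 94, 89, 77, 72, 74, 74, 75, 75, 76, 75, 76, 74, 75, 74, 74, 75, 76, 74, 74, 74, 75, 73, 76, 74, 73, 75, 75, 76]
112 [73, 76, 73, 76, 75, 76, 74, 74, 75, 72, 74, 75, 75, 74, 75, 75, 74, 75, 77, 74, 75, 74, 75, 73, 73, 75, 75, 74, 75, 73, 74, 75, 75, 75, 75, 74, 73, 76, 75, 74, 74, 73, 75, 74, 75, 74, 76, 76, 75, 76, 74, 73]
[ 0.63697723 -0.02928698  0.19973144] [-3.14146143e+00 -8.70413862e-04  1.84821015e+00] [-0.61308446  0.40538255 -1.0754879 ] [ 0.03720355 -0.02885191 -0.01741349]
```

View pics/w5.png

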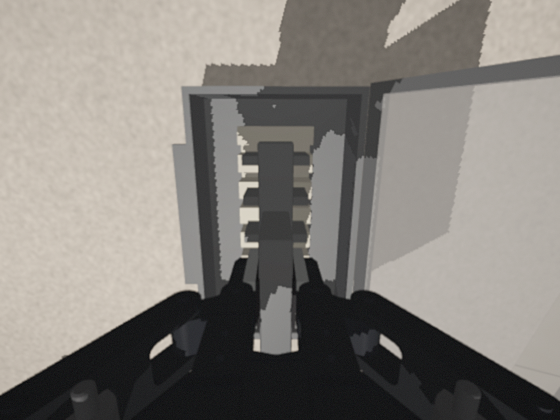

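Run:
```python
from h import *
s=env.observe();C=cam("wrist",s);v=np.array([-.2715,.9624,0])
r=plane(C,[(276,125.8)],.03)[0];b=plane(C,[(276,141.2)],s["tcp_pos"][2]-.0777)[0]
o=np.array([.638,-.0324,0]);print((r-o)@v,(b-o)@v,(r-b)@v,s["tcp_pos"],s["ee_rot"])
# subpixel slot edges at columns left of fins
g=cv2.cvtColor(cv2.imread("pics/w5.png"),6)
for c in(242,246,307,311):print(c,g[120:262,c].tolist())
```

```text
0.0726943616737414 0.06644367944104096 0.006250682232700411 [ 0.63705666 -0.02962242  0.19981416] [ 3.14157727e+00 -6.28062479e-04  1.84780153e+00]
242 [130, 130, 132, 141, 143, 137, 118, 115, 117, 118, 117, 117, 119, 116, 116, 122, 151, 179, 158, 158, 196, 207, 207, 207, 209, 206, 197, 195, 196, 197, 208, 205, 155, 103, 88, 96, 96, 90, 90, 93, 103, 107, 106, 103, 116, 165, 200, 209, 208, 208, 209, 209, 206, 205, 205, 202, 193, 150, 107, 97, 94, 135, 198, 211, 210, 209, 209, 209, 210, 210, 210, 211, 212, 212, 209, 204, 202, 202, 189, 158, 136, 126, 116, 105, 99, 96, 101, 150, 201, 213, 211, 211, 211, 211, 212, 212, 212, 212, 212, 212, 212, 213, 212, 190, 157, 137, 131, 121, 112, 105, 100, 125, 184, 211, 216, 216, 215, 215, 216, 215, 214, 215, 214, 215, 215, 214, 210, 185, 153, 139, 134, 126, 119, 111, 119, 167, 196, 153, 67, 19, 23, 22]
246 [74, 75, 73, 69, 69, 78, 106, 118, 118, 119, 119, 118, 118, 119, 118, 118, 118, 118, 116, 114, 137, 186, 191, 171, 175, 147, 117, 116, 116, 117, 114, 97, 70, 55, 57, 61, 68, 71, 72, 73, 73, 72, 70, 68, 89, 156, 201, 209, 208, 209, 209, 204, 170, 1
[... 1066 characters left out ...]
18, 19, 21]
311 [75, 72, 74, 72, 71, 78, 100, 116, 119, 119, 119, 118, 119, 118, 118, 117, 119, 118, 118, 119, 118, 118, 118, 119, 113, 87, 72, 71, 70, 71, 68, 68, 69, 81, 97, 113, 117, 120, 120, 119, 120, 120, 118, 118, 132, 175, 194, 201, 203, 202, 203, 199, 166, 106, 71, 65, 73, 89, 96, 105, 125, 128, 122, 123, 125, 125, 138, 169, 176, 170, 174, 169, 166, 175, 179, 177, 161, 148, 135, 114, 125, 136, 133, 111, 108, 133, 141, 141, 140, 135, 115, 103, 121, 143, 150, 150, 147, 130, 125, 133, 139, 141, 147, 141, 121, 127, 135, 139, 144, 144, 144, 144, 145, 144, 142, 140, 141, 140, 140, 135, 137, 139, 141, 140, 139, 141, 142, 142, 142, 142, 143, 141, 142, 143, 142, 144, 138, 95, 43, 18, 20, 26]
```

>>> step_arm --commands "-0.06 0 0.4 0 1;-0.06 0 0.8 0 1;-0.06 0 1.2 0 1;-0.06 0 1.6 0 1;-0.06 0 1.75 0 1;-0.06 0 1.9 0 1;-0.06 0 2 0 1;-0.06 0 2.1 0 1;-0.06 0 2.1 0 1;-0.06 0 2.1 0 1"

```text
time: 18.35
tcp_pos: [0.638, -0.0331, 0.1414]
ee_rot: [3.139, -0.001, 1.846]
wrist_force: [-17.5, 2.7, 42.5]
grip_width: 0.0129
finger_force: 65.5
```

>>> step_arm --commands "0 0 -0.2 0 1;0.07 0 -0.4 0 1;0.07 0 -0.4 0 1;0.07 0 -0.4 0 1;0.07 0 -0.4 0 1;0.07 0 -0.4 0 1;0.07 0 -0.4 0 1"

```text
time: 19.05
tcp_pos: [0.6371, -0.031, 0.1484]
ee_rot: [-3.141, -0.0, 1.846]
wrist_force: [-0.7, 0.1, -1.5]
grip_width: 0.0133
finger_force: 59.2
```

Run:
```python
from h import *
s=env.observe();im=env.get_image("wrist");cv2.imwrite("pics/w6.png",im);C=cam("wrist",s);g=cv2.cvtColor(im,6).astype(int)
m=R.from_euler("xyz",s["ee_rot"]).as_matrix();v=m[:,0]
P=np.array(s["tcp_pos"])+m@[.0635,0,.0777];print("bar end px predicted",proj(C,P))
print("rack end px predicted",proj(C,np.array([.638,-.0324,.03])+.073*np.array([-.2715,.9624,0])))
for c in(268,276,284):print(c,list(zip(range(85,165),g[85:165,c].tolist())))
print(s["tcp_pos"],s["ee_rot"],s["wrist_force"],s["moment"])
```

```text
bar end px predicted [[274.8388936  141.13824163]]
rack end px predicted [[275.87971396 123.71838338]]
268 [(85, 63), (86, 62), (87, 63), (88, 64), (89, 68), (90, 81), (91, 85), (92, 85), (93, 87), (94, 84), (95, 87), (96, 86), (97, 85), (98, 86), (99, 85), (100, 86), (101, 84), (102, 84), (103, 85), (104, 85), (105, 84), (106, 84), (107, 84), (108, 85), (109, 84), (110, 84), (111, 83), (112, 83), (113, 85), (114, 82), (115, 86), (116, 85), (117, 86), (118, 83), (119, 83), (120, 83), (121, 84), (122, 82), (123, 88), (124, 114), (125, 130), (126, 132), (127, 132), (128, 133), (129, 132), (130, 131), (131, 132), (132, 131), (133, 132), (134, 131), (135, 132), (136, 131), (137, 132), (138, 131), (139, 133), (140, 129), (141, 99), (142, 75), (143, 78), (144, 81), (145, 82), (146, 83), (147, 81), (148, 82), (149, 83), (150, 82), (151, 82), (152, 82), (153, 82), (154, 82), (155, 84), (156, 82), (157, 82), (158, 84), (159, 82), (160, 83), (161, 83), (162, 82), (163, 82), (164, 82)]
276 [(85, 63), (86, 64), (87, 63), (88, 62), (89, 68), (90, 80), (91, 87), (92, 87), (93, 86), (94, 86), (95, 
[... 1129 characters left out ...]
, (118, 84), (119, 82), (120, 83), (121, 82), (122, 81), (123, 88), (124, 114), (125, 131), (126, 132), (127, 132), (128, 133), (129, 131), (130, 132), (131, 132), (132, 131), (133, 132), (134, 131), (135, 132), (136, 131), (137, 131), (138, 133), (139, 134), (140, 129), (141, 100), (142, 76), (143, 76), (144, 82), (145, 83), (146, 82), (147, 84), (148, 82), (149, 81), (150, 82), (151, 84), (152, 81), (153, 83), (154, 83), (155, 84), (156, 81), (157, 82), (158, 80), (159, 82), (160, 82), (161, 83), (162, 84), (163, 84), (164, 84)]
[ 0.63705577 -0.03104023  0.14842606] [-3.14106112e+00 -2.90220362e-05  1.84556556e+00] [-0.65718703  0.08506941 -1.45700684] [-0.00358775 -0.0522109   0.04284374]
```

>>> step_arm --commands "0 0 0.15 0 1;0 0 0.25 0 1;0 0 0.35 0 1;0 0 0.4 0 1;0 0 0.4 0 1"

```text
time: 19.6
tcp_pos: [0.637, -0.031, 0.1365]
ee_rot: [-3.141, -0.0, 1.846]
wrist_force: [-0.6, 0.9, -1.6]
grip_width: 0.0134
finger_force: 59.2
```

Fins have entered their slots (z 0.1365, no force). Continue down to the seat at 0.1177.

>>> step_arm --commands "0 0 0.15 0 1;0 0 0.3 0 1;0 0 0.45 0 1;0 0 0.55 0 1;0 0 0.6 0 1;0 0 0.64 0 1;0 0 0.64 0 1;0 0 0.64 0 1"

```text
time: 20.4
tcp_pos: [0.6373, -0.031, 0.1178]
ee_rot: [3.141, 0.0, 1.846]
wrist_force: [0.1, -0.4, -0.6]
grip_width: 0.0132
finger_force: 59.4
```

>>> step_arm --commands "0 0 0.04 0 1;0 0 0.06 0 1;0 0 0.06 0 1;0 0 0.06 0 1"

```text
time: 20.8
tcp_pos: [0.6373, -0.031, 0.1177]
ee_rot: [3.141, -0.0, 1.846]
wrist_force: [-5.9, 1.4, 17.7]
grip_width: 0.0133
finger_force: 62.0
```

Seated: it presses 17.7 N at z 0.1177. Relax, release half-open, and lift.

>>> step_arm --commands "0 0 -0.05 0 1;0 0 -0.05 0 1;0 0 -0.05 0 0;0 0 -0.05 0 0;0 0 -0.05 0 0;0 0 -0.05 0 0;0 0 -0.05 0 0;0 0 -0.05 0 0;0 0 -0.5 0 0;0 0 -1.2 0 0;0 0 -2.2 0 0;0 0 -3.5 0 0;0 0 -5 0 0;0 0 -5 0 0;0 0 -5 0 0"

```text
time: 22.3
tcp_pos: [0.6377, -0.031, 0.268]
ee_rot: [3.138, 0.001, 1.846]
wrist_force: [0.2, 0.5, -0.3]
grip_width: 0.0428
finger_force: 0.0
```

Run:
```python
from h import *
s=env.observe();im=env.get_image("wrist");cv2.imwrite("pics/w7.png",im);C=cam("wrist",s);g=cv2.cvtColor(im,6).astype(int)
u=np.array([.9624,.2715,0]);v=np.array([-.2715,.9624,0]);o=np.array([.638,-.0324,0])
p=proj(C,[o+.065*v+[0,0,.04],o-.03*v+[0,0,.08],o+.03*v+[0,0,.08],o+.073*v+[0,0,.03]]);print(p)
for q in p:
    x,y=q.round().astype(int);print(y,g[y-6:y+7,x].tolist())
t=env.get_image("top");a=cv2.imread("pics/top0.png")
d=(np.abs(t.astype(int)-a).sum(2)>40);print("top diff opener area",d[175:255,380:425].sum(),"pouch",d[130:168,386:426].sum(),"bottle",d[120:165,95:140].sum())
print(s["time"],s["tcp_pos"],s["wrist_force"])
```

```text
[[274.17754761 131.49028444]
 [274.40025959 238.00988012]
 [274.26245907 174.21676787]
 [274.16047445 122.86693381]]
131 [102, 100, 100, 100, 101, 100, 92, 69, 56, 72, 111, 122, 122]
238 [127, 126, 126, 126, 126, 126, 127, 126, 126, 126, 126, 126, 127]
174 [51, 51, 47, 48, 47, 45, 62, 99, 121, 125, 124, 123, 124]
123 [63, 62, 60, 59, 60, 67, 89, 100, 102, 100, 100, 100, 101]
top diff opener area 3223 pouch 772 bottle 2023
22.3 [ 0.63768264 -0.03103844  0.26796937] [ 0.16641601  0.5030208  -0.34782061]
```

```bash
python3 - <<'E'
from h import *
t=env.get_image("side");a=cv2.imread("pics/side0.png")
for n,im in(("0",a),("now",t)):
    g=cv2.cvtColor(im,6)
    for r in((280,345,290,400),(280,340,390,460)):
        m=(g[r[0]:r[1],r[2]:r[3]]<35).astype(np.uint8);M=cv2.moments(m,True)
        print(n,r,M["m00"],M["m10"]/max(M["m00"],1),M["m01"]/max(M["m00"],1))
E
python3 -c "
from bench import env
print(env.close_job())"
```

```text
0 (280, 345, 290, 400) 958.0 29.53340292275574 45.194154488517746
0 (280, 340, 390, 460) 906.0 32.97019867549669 32.89293598233996
now (280, 345, 290, 400) 933.0 30.031082529474812 43.502679528403
now (280, 340, 390, 460) 760.0 33.194736842105264 32.71578947368421
the job is handed in; nothing more can be done
None
```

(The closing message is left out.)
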